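# Face the sample bottle to the reader, then press the interlock cover onto its pin

### The arm

A 6-joint arm with a two-finger parallel gripper is mounted at the origin on the work surface. World frame = base frame: x ahead of the robot, y to its left, z up, the work surface at z = 0. Lengths are in m, angles in rad, forces in N, time in s.
With the tool pointing down it reaches from about 0.425 to 0.925 m from the base axis. Payload 12.5 kg.
Tool frame: the origin (TCP) lies on the centre line of the jaws, within the pads' length; the fingertips stand 11 mm ahead of it and the grasp point (between the pads) lies 8 mm behind it; z points along the fingers, y is the line along which they close (so a half turn about z gives the same grasp; the last joint's range is limited). The gripper opens to 85 mm and grips with 20 to 120 N. Pads are 22 mm wide; open, the fingers measure 114 mm over their backs; the gripper's body (76 mm by 85 mm) begins 54 mm behind the grasp point. The pads swing forward as they close: fully open they stand 13 mm farther back than shut.
Start: joints at [-1.231, 0.491, 1.559, -0, 1.092, -0.106], TCP at [0.27, -0.564, 0.242] pointing down, gripper open.
Joint ranges: [-3.1, 3.1], [-0.84, 2.19], [0.05, 2.79], [-1.13, 4.28], [0.06, 2.93], [-2.69, 2.69]. Speed limits (rad/s): [2.22, 2.22, 2.79, 3.14, 3.14, 3.14].

### API

Orientations are given as a unit quaternion [x, y, z, w].
In Python, from station import r, eyes, close_job, sensors gives the robot as it stands. Calls block until the motion is done:
- r.move_ptp(position, orientation): joint-space move of the TCP to a pose.
- r.servo_line(position, ori=None, feed=0.15): straight line of the TCP; ori=None keeps the orientation; feed is the mean speed in m/s.
- r.move_joints(angles): joint-space move.
- r.open_jaws() and r.close(grasp_force=None): open the fingers fully, or close them until they stop; grasp_force is the grip in N (None keeps the last).
- r.hold(seconds).
- r.ik(position, orientation): joint angles nearest the present ones, or None.
- eyes.grab_frame(name): name is "side" or "top"; returns (picture, depth): 480x640x3 uint8, red, green, blue; 480x640 float32, m along the optical axis (not along the pixel's ray), 0 where there is no reading.
- eyes.get_calibration(name): a dict with "mtx" (3x3 intrinsics, pixels), "k1" (the pictures are not rectified: a ray, as slopes to the right and down, at radius r is drawn at 1 + k1 r^2 times it, then the intrinsics apply), "eye" and "orientation" of the camera in the world. Camera axes: x right, y down, z forward; pixel columns grow to the right and rows downward; lengths in m; the calibration is good to about 2 mm. A picture is of the moment at which its call begins. get_calibration takes no time and is no camera call.
A pose or a line that the arm cannot do raises r.IKError and nothing moves.
- close_job(): hands the job in; it is judged then, once.
Readings, each from a call of its own:
- sensors.current_time_s(): time.
- sensors.current_joint_positions(): joint angles.
- sensors.current_joint_vel(): joint speeds.
- sensors.current_joint_torque(): joint torques, N m.
- sensors.current_tcp_pos(): TCP position.
- sensors.current_eef_rot(): TCP orientation.
- sensors.current_wrist_force(): force on the tool from outside, world axes, zero at the start.
- sensors.current_torque(): the same for the moment, N m.
- sensors.current_finger_gap(): finger opening in m.
- sensors.current_finger_force(): force on a finger pad.
Only numpy, scipy, OpenCV 4.12 (cv2) and the standard library are available. Lean on these libraries where they do the work, as an engineer would, in place of code of your own. Each camera call takes 0.05 s, during which the arm holds its last target. There are 200 camera calls.

### The job

Turn the small amber bottle standing in the station's round nest so that the orange mark on its label squarely faces the label reader, and leave it standing there. Then pick up the blue cover, set it over the station's steel locating pin so that it drops flat onto the black sprung plate, square with the station either way round, and press it down against the spring (a firm push, no hammering). The reader only works while the cover is held down, so finish while still holding the cover pressed to the bottom or nearly so; leave everything else on the bench alone.

Things in the scene. Friction and masses are not known exactly. Their poses are not given: they have to be found in the camera images.
- station: Fixed white base, x -65..65, y -125..145 mm, 30 mm high. Origin on the table, z up. Along its own y: sprung plate and pin at -70 mm, bottle nest at +40, label reader at +125 (grey block 60 x 30 mm, top 80 mm above the table, its red-lined window looks towards -y at the nest).
- nest (a point): Centre of the round black bottle nest, on the station's top face (30 mm above the table), axes as the station's. The nest is a fixed ring, inner diameter 44 mm, outer 56 mm, 10 mm high. From here the reader lies along the station's +y.
- reader_window (a point): Centre of the reader's window, 70 mm from the nest's centre along the station's +y, 56 mm above the table.
- bottle: Loose amber bottle, 90 g, body diameter 40, 86 mm tall; blue cap, diameter 32, from 64 to 86 mm up. Origin at the centre of its underside, z up; own x axis points at the orange mark (an orange line on the cap's top points the same way). Stands in the nest on the station's top, 2 mm play all round, and turns freely, gripped by the cap. Mark starts 0.6 to 3.1 rad off the reader, either side.
- bottle_mark (a point): Centre of the orange mark on the white label (18 mm wide, 30 mm tall), on the bottle's surface 21 mm from its axis, 31 mm above its underside.
- cover: Loose blue cover, 0.24 to 0.39 kg: block 80 (x) x 70 (y) x 28 mm high, black bar handle on top, 14 mm thick (x), 60 long (y), from 28 to 56 mm above the underside. Origin at the centre of the flat underside, where a round blind hole opens (diameter 15, depth 24 mm, hidden from above); z up. Starts flat on the table, on the other side from the station.
- pin_tip (a point): Tip of the fixed upright steel locating pin, 58 mm above the table, 12 mm above the top of the unpressed plate; axes as the station's. The pin has a diameter of 12 mm and its last 4 mm taper to 5 mm. A cover that has dropped on has its underside 12 mm below this point (22 mm when fully pressed).
- platen (a joint): Black sprung plate, 74 (x) x 64 (y) mm, round the pin; its top lies 46 mm above the table at 0. The value is how far it is pressed down: 0 to 0.010 m (stop). The spring takes about 5.4 N before it moves and about 14 N at the stop; the cover's weight alone does not move it. It springs back when let go.
- vial: Bystander: small clear vial, diameter 22 mm, 42 mm tall, standing between the station and the cover. Origin under its centre.
- bottle_a: Bystander: clear bottle with blue cap, diameter 56 mm, 100 mm tall, beyond the work area. Origin under its centre.
- bottle_b: Bystander: amber bottle with blue cap, diameter 56 mm, 100 mm tall, beyond the work area. Origin under its centre.
- tip_box: Bystander: box with green lid, 87 x 122 x 63 mm high, beyond the work area. Origin under its centre.
- beaker: Bystander: clear beaker, diameter 70 mm, 90 mm tall, on the left. Origin under its centre.
- pen: Bystander: red and white marker pen, 120 mm long, 12 mm thick, lying between the vial and the robot. Origin under its middle.

How it is judged:
By the outcome, as a careful person would: the job done as asked, in the order asked, and still so for the second after the job is handed in, while the arm keeps its last pose, push and grip.
It also fails if it takes over 58 s, if anything falls off the work surface, if the arm or the gripper's body presses on something with over 40 N, if the wrist force passes 120 N, or if a joint passes its speed limit or range.

## Working session

There is one attempt and no reset: what is moved stays moved. The work goes in short steps, each a Python script; the robot and the scene stay as the last script left them, time stands still between calls to the robot, and variables do not carry over. Pictures are saved under pics/ and viewed, at most 10 in all, crops included, and the job is handed in when it is done.

```bash
mkdir -p pics; ls; cat > h.py <<'E'
import numpy as np, cv2
from scipy.spatial.transform import Rotation as R
from station import r, eyes, close_job, sensors
def cam(n):
    c=eyes.get_calibration(n); return np.array(c["mtx"],float),float(c["k1"]),np.array(c["eye"],float),R.from_quat(c["orientation"]).as_matrix()
def rays(n,px):
    K,k1,e,M=cam(n); px=np.atleast_2d(np.asarray(px,float))
    d=cv2.undistortPoints(px.reshape(-1,1,2),K,np.array([k1,0,0,0,0.])).reshape(-1,2)
    return e,np.c_[d,np.ones(len(d))]@M.T
def onplane(n,px,z):
    e,d=rays(n,px); return e+d*((z-e[2])/d[:,2])[:,None]
def cloud(n,px,depth):
    px=np.atleast_2d(px).astype(int); e,d=rays(n,px); return e+d*depth[px[:,1],px[:,0]][:,None]
def proj(n,P):
    K,k1,e,M=cam(n); p=(np.atleast_2d(P)-e)@M; s=p[:,:2]/p[:,2:]; s=s*(1+k1*(s**2).sum(1))[:,None]
    return s@K[:2,:2].T+K[:2,2]
def tri(n1,p1,n2,p2):
    e1,d1=rays(n1,p1);e2,d2=rays(n2,p2);d1=d1[0];d2=d2[0]
    t=np.linalg.lstsq(np.c_[d1,-d2],e2-e1,rcond=None)[0]
    a=e1+t[0]*d1;b=e2+t[1]*d2; return (a+b)/2,np.linalg.norm(a-b)
E
python3 - <<'E'
from h import *
for n in("side","top"):
    p,d=eyes.grab_frame(n); cv2.imwrite(f"pics/{n}0.png",p[:,:,::-1]); np.savez(f"/tmp/{n}0.npz",p=p,d=d)
    K,k,e,M=cam(n); print(n,K.round(1).tolist(),k,e.round(3),M[:,2].round(3),M[:,0].round(3),(d>0).mean())
print(sensors.current_eef_rot(),sensors.current_time_s())
E
```

```text
pics
side [[624.3, 0.0, 328.1], [0.0, 624.3, 248.7], [0.0, 0.0, 1.0]] 0.01541494554599851 [-0.049  0.816  0.819] [ 0.522 -0.603 -0.603] [-0.763 -0.646 -0.016] 0.995908203125
top [[587.1, 0.0, 324.3], [0.0, 587.1, 240.6], [0.0, 0.0, 1.0]] -0.06121096819338683 [0.5   0.068 1.27 ] [ 0.089  0.017 -0.996] [-0.018 -1.    -0.019] 0.9959212239583334
[ 9.75261878e-01  2.21052139e-01 -6.95704811e-05 -4.65350898e-04] 0.1
```

View pics/top0.png

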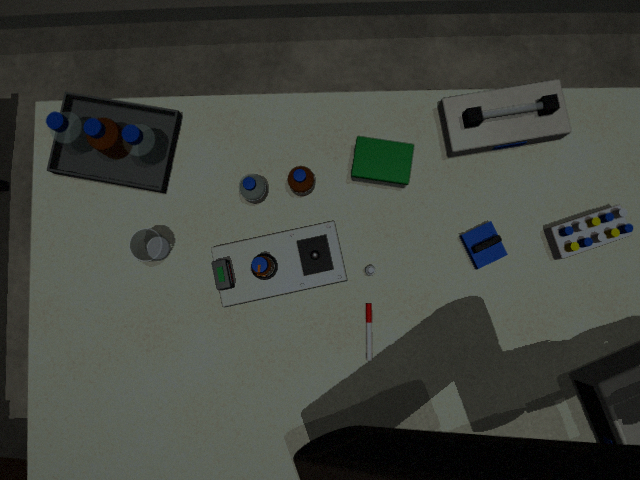

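View pics/side0.png

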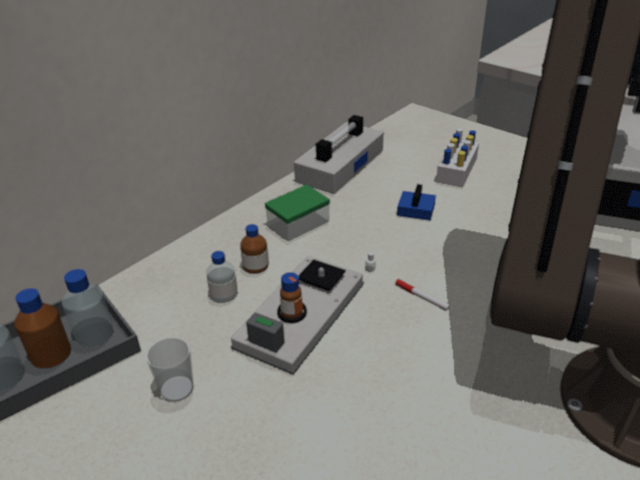

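Top view: station corners near (212,246), (335,222), (347,282), (225,305). Bottle is at (262,266), pin (316,255), cover (483,245), vial (369,269). Side view: bottle (291,295), pin (321,271), cover (417,203).

```bash
cat > meas.py <<'E'
from h import *
def px(m): v,u=np.nonzero(m); return np.c_[u,v]
def run(tag):
    out={}
    F={n:np.load(f"/tmp/{n}{tag}.npz") for n in("side","top")}
    p,d=F["top"]["p"],F["top"]["d"]
    vv,uu=np.mgrid[0:480,0:640]; P=cloud("top",np.c_[uu.ravel(),vv.ravel()],d).reshape(480,640,3)
    out["table_z"]=np.median(P[300:340,230:330,2])
    return F,P,out
E
python3 - <<'E'
from meas import *
F,P,o=run(0); print(o)
p=F["top"]["p"]; d=F["top"]["d"]; hsv=cv2.cvtColor(p,cv2.COLOR_RGB2HSV)
# station outline
z=P[:,:,2]; m=np.zeros(z.shape,np.uint8); m[210:315,200:355]=(z[210:315,200:355]>0.015)
n,l,s,c=cv2.connectedComponentsWithStats(m); k=1+np.argmax(s[1:,4]); print(s[k])
gray=p.max(2)
cnt=max(cv2.findContours((l==k).astype(np.uint8),0,1)[0],key=cv2.contourArea)
box=cv2.boxPoints(cv2.minAreaRect(cnt)); C=onplane("top",box,0.03); print("st depth box",box.round(1).tolist(),C.round(4).tolist(),[np.linalg.norm(C[i]-C[i-1]).round(4) for i in range(4)],C.mean(0))
# cover
b=((hsv[:,:,0]>105)&(hsv[:,:,0]<128)&(hsv[:,:,1]>150)); bb=np.zeros_like(m); bb[210:280,450:515]=b[210:280,450:515]
print("blue z",np.median(z[bb>0]))
h=(z>0.045); hh=np.zeros_like(m); hh[210:280,450:515]=h[210:280,450:515]; print("handle n",hh.sum(),np.median(z[hh>0]))
cnt=cv2.convexHull(px(bb).astype(np.int32)); print("cover box",(cv2.minAreaRect(cnt)))
for n,(x0,y0,x1,y1) in dict(top=(200,210,360,315),side=(225,225,385,365)).items():
    cv2.imwrite(f"pics/crop_{n}.png",cv2.convertScaleAbs(cv2.resize(F[n]["p"][y0:y1,x0:x1,::-1],None,fx=4 if n=="side" else 5,fy=4 if n=="side" else 5,interpolation=cv2.INTER_CUBIC),alpha=1.6))
E
```

```text
{'table_z': np.float64(-0.0002641165517318633)}
[ 211  221  136   86 7856]
st depth box [[207.3000030517578, 246.6999969482422], [334.79998779296875, 220.0], [347.5, 280.6000061035156], [220.0, 307.29998779296875]] [[0.6025, 0.3394, 0.03], [0.6541, 0.0668, 0.03], [0.5249, 0.0426, 0.03], [0.4734, 0.3126, 0.03]] [np.float64(0.1318), np.float64(0.2775), np.float64(0.1314), np.float64(0.2749)] [0.56372247 0.1903611  0.03      ]
blue z 0.027697465394597276
handle n 218 0.05618571772372161
cover box ((483.2188415527344, 244.83908081054688), (37.54172897338867, 34.17131805419922), 64.29004669189453)
```

View pics/crop_top.png

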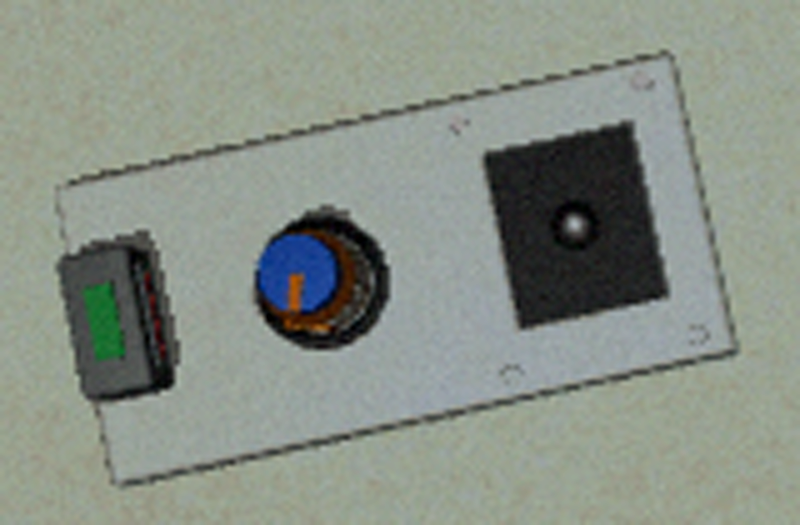

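View pics/crop_side.png

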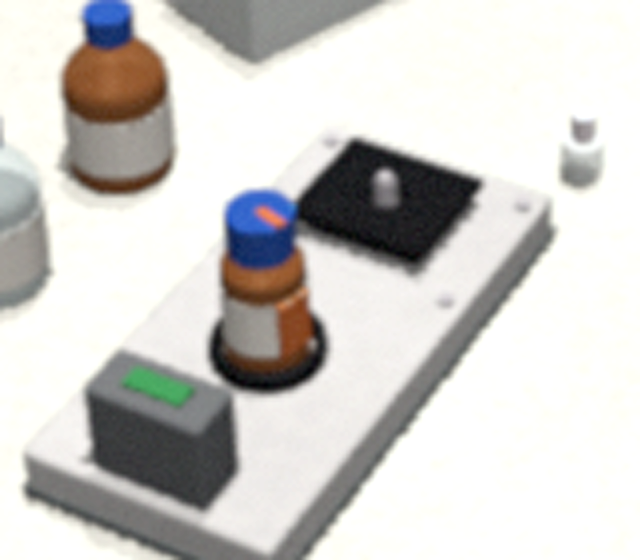

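The crops show the orange cap line pointing down the image, roughly 90° off the reader. The pin is at crop (575,225), i.e. (315,255) in the top image, and at (321,272) in the side image.

```bash
cat >> meas.py <<'E'
def clouds(F):
    vv,uu=np.mgrid[0:480,0:640]
    return {n:cloud(n,np.c_[uu.ravel(),vv.ravel()],F[n]["d"]).reshape(480,640,3) for n in F}
def near(P,c,rad,z0,z1): return (np.hypot(P[:,:,0]-c[0],P[:,:,1]-c[1])<rad)&(P[:,:,2]>z0)&(P[:,:,2]<z1)
def rect(Q):
    (c,(w,h),a)=cv2.minAreaRect((Q[:,:2]*1000).astype(np.float32)); 
    if w>h: w,h,a=h,w,a+90
    return np.array(c)/1000,w,h,(a+45)%180-45   # a: angle of short side (x)
E
python3 - <<'E'
from meas import *
F,P0,o=run(0); W=clouds(F)
hs={n:cv2.cvtColor(F[n]["p"],cv2.COLOR_RGB2HSV) for n in F}
def blue(n): h=hs[n]; return (h[:,:,0]>105)&(h[:,:,0]<128)&(h[:,:,1]>130)
def orange(n): h=hs[n]; return (h[:,:,0]<18)&(h[:,:,1]>130)
guess={k:onplane("top",[u],z)[0] for k,u,z in(("bottle",(260,265),.116),("pin",(316,255),.058),("cover",(483,245),.028),("vial",(369,269),.042))}
print({k:v.round(3).tolist() for k,v in guess.items()})
for n in F:
    w=W[n]
    m=near(w,guess["bottle"],.035,.111,.125); Q=w[m]; (cx,cy),rr=cv2.minEnclosingCircle((Q[:,:2]*1000).astype(np.float32))
    uv=px(m); print(n,"cap",m.sum(),Q.mean(0).round(4),(cx,cy,rr),np.median(Q[:,2]).round(4),"px",uv.mean(0))
    mo=m&orange(n)
    if n=="top": mo=near(w,guess["bottle"],.035,.105,.125)&orange(n)
    L=onplane(n,px(mo),.116)[:,:2]; c=np.array([cx,cy])/1000; v=L.mean(0)-c
    ev,V=np.linalg.eigh(np.cov(L.T)); a=V[:,1]*np.sign(V[:,1]@v); print("  line n",len(L),L.mean(0).round(4),"ang mean",np.degrees(np.arctan2(v[1],v[0])),"pca",np.degrees(np.arctan2(a[1],a[0])),ev**.5)
    mk=near(w,guess["bottle"],.035,.04,.09)&orange(n)&(F[n]["p"][:,:,0]>0)
    m=near(w,guess["cover"],.065,.022,.034); print("  cover top",m.sum(),np.median(w[m][:,2]),rect(w[m]))
    m=near(w,guess["cover"],.05,.049,.065); print("  handle",m.sum(),np.median(w[m][:,2]),rect(w[m]),px(m).mean(0))
    m=near(w,guess["pin"],.015,.051,.07); print("  pin",m.sum(),w[m].mean(0).round(4),w[m][:,2].max(),px(m).mean(0))
    m=near(w,guess["pin"],.06,.038,.050)&(F[n]["p"].max(2)<95); print("  plate",m.sum(),np.median(w[m][:,2]),rect(w[m]))
    m=near(w,guess["vial"],.03,.01,.06); print("  vial",m.sum(),w[m].mean(0).round(4) if m.any() else 0)
    m=near(w,(.5637,.1904),.17,.022,.036); print("  station",np.median(w[m][:,2]),rect(w[m]))
E
```

```text
{'bottle': [0.557, 0.216, 0.116], 'pin': [0.578, 0.107, 0.058], 'cover': [0.595, -0.246, 0.028], 'vial': [0.548, -0.003, 0.042]}
side cap 201 [0.5571 0.2214 0.1162] (558.3512573242188, 220.52774047851562, 17.141441345214844) 0.1166 px [289.56218905 278.34825871]
  line n 6 [0.5524 0.2197] ang mean -172.1672434413021 pca 177.59465165250077 [0.00072495 0.00360151]
  cover top 554 0.028851484313382914 (array([ 0.59596741, -0.24659116]), 80.37628173828125, 80.46324920654297, 24.301937103271484)
  handle 102 0.056342021754327676 (array([ 0.59494397, -0.24518164]), 13.656982421875, 67.83477020263672, 24.687410354614258) [417.49019608 191.32352941]
  pin 28 [0.578  0.1129 0.0557] 0.05999762332133107 [321.5        270.14285714]
  plate 803 0.046721691063365545 (array([0.58001813, 0.11277489]), 67.43244171142578, 76.51805114746094, 102.24602127075195)
  vial 138 [ 5.436e-01 -3.000e-04  2.690e-02]
  station 0.03071161703769093 (array([0.61174902, 0.19908226]), 229.14340209960938, 275.9368591308594, 11.079526901245117)
top cap 196 [0.5587 0.2177 0.1158] (558.8869018554688, 217.94259643554688, 15.812202453613281) 0.1156 px [259.18367347 264.16326531]
  line n 15 [0.5506 0.219 ] ang mean 172.70040584363633 pca -178.88212754573448 [0.0010143  0.00443952]
  cover top 1050 0.027762227806368278 (array([ 0.59580542, -0.24900253]), 72.74469757080078, 80.81430053710938, 114.34517860412598)
  handle 201 0.05601937579767613 (array([ 0.59546277, -0.24806445]), 14.127799034118652, 60.904991149902344, 24.02340316772461) [486.93532338 243.43283582]
  pin 26 [0.5799 0.1097 0.0565] 0.061948104653103186 [314.76923077 254.34615385]
  plate 985 0.04573130874854403 (array([0.57973779, 0.1100367 ]), 63.884159088134766, 73.91899108886719, 101.19387817382812)
  vial 86 [ 0.546  -0.0054  0.03  ]
  station 0.02961080006116623 (array([0.61441449, 0.19878464]), 232.2904510498047, 270.8796081542969, 11.20766544342041)
```

```bash
cat >> h.py <<'E'
def down(deg): a=np.radians(deg)/2; return [np.cos(a),np.sin(a),0,0]
E
python3 - <<'E'
from meas import *
F,P0,o=run(0); W=clouds(F)
n="side"; h=cv2.cvtColor(F[n]["p"],cv2.COLOR_RGB2HSV); s=F[n]["p"].astype(int)
c=np.array([.5577,.2207])
m=near(W[n],c,.035,.048,.073)&(s[:,:,0]>150)&(s[:,:,0]-s[:,:,2]>70); uv=px(m); print(m.sum(), uv.min(0),uv.max(0))
e,d=rays(n,uv)
A=(d[:,:2]**2).sum(1);B=((e[:2]-c)*d[:,:2]).sum(1);C=((e[:2]-c)**2).sum()-.021**2
t=(-B-np.sqrt(np.maximum(B*B-A*C,0)))/A; X=e+d*t[:,None]; a=np.degrees(np.arctan2(X[:,1]-c[1],X[:,0]-c[0]))%360
print("mark angles",np.percentile(a,[0,10,50,90,100]),"z",X[:,2].min(),X[:,2].max(),"cam dir",np.degrees(np.arctan2(e[1]-c[1],e[0]-c[0])))
b=[.5582,.2193]
for f in range(-180,360,20):
    q=r.ik([*b,.098],down(f)); 
    if q is not None: print(f,np.round(q,2))
for f in(114.3,-65.7): print(f,r.ik([.5955,-.2466,.043],down(f)))
for f in(101.1,-78.9): print(f,r.ik([.579,.1113,.085],down(f)))
E
```

```text
Traceback (most recent call last):
ValueError: zero-size array to reduction operation minimum which has no identity
```

```bash
python3 - <<'E'
from meas import *
F,P0,o=run(0); W=clouds(F)
n="side"; s=F[n]["p"].astype(int)
c=np.array([.5577,.2207])
print(s[303,290:304].tolist()); print(s[292,290:304].tolist())
m=near(W[n],c,.035,.046,.078)&(s[:,:,0]>108)&(s[:,:,0]-s[:,:,2]>70)&(s[:,:,0]<190); uv=px(m); print(m.sum())
if m.any():
  print(uv.min(0),uv.max(0)); e,d=rays(n,uv)
  A=(d[:,:2]**2).sum(1);B=((e[:2]-c)*d[:,:2]).sum(1);C=((e[:2]-c)**2).sum()-.021**2
  t=(-B-np.sqrt(np.maximum(B*B-A*C,0)))/A; X=e+d*t[:,None]; a=np.degrees(np.arctan2(X[:,1]-c[1],X[:,0]-c[0]))%360
  print("mark angles",np.percentile(a,[0,10,50,90,100]),"z",X[:,2].min(),X[:,2].max(),"cam dir",np.degrees(np.arctan2(e[1]-c[1],e[0]-c[0])))
b=[.5582,.2193]
for f in range(-180,360,30):
    q=r.ik([*b,.098],down(f)); 
    if q is not None: print(f,np.round(q,2))
for f in(114.3,-65.7): print(f,r.ik([.5955,-.2466,.043],down(f)))
for f in(101.1,-78.9): print(f,r.ik([.579,.1113,.085],down(f)))
E
```

```text
[[96, 93, 89], [96, 93, 90], [95, 92, 88], [91, 84, 78], [88, 65, 54], [85, 48, 29], [84, 43, 20], [83, 43, 19], [83, 43, 18], [84, 43, 22], [84, 43, 20], [82, 44, 26], [79, 59, 52], [96, 93, 93]]
[[69, 50, 54], [73, 49, 48], [79, 52, 49], [85, 53, 44], [89, 56, 40], [92, 56, 34], [95, 58, 33], [97, 57, 31], [95, 57, 32], [88, 51, 27], [85, 60, 47], [109, 101, 97], [142, 139, 136], [154, 151, 149]]
1
[295 301] [295 301]
mark angles [154.34007867 154.34007867 154.34007867 154.34007867 154.34007867] z 0.07900402928342243 0.07900402928342243 cam dir 135.5475504879751
-180 [ 0.26  0.63  1.76 -0.    0.76 -1.31]
-150 [ 0.26  0.63  1.76 -0.    0.76 -1.83]
-120 [ 0.26  0.63  1.76 -0.    0.76 -2.35]
-30 [ 0.26  0.63  1.76 -0.    0.76  2.36]
0 [ 0.26  0.63  1.76 -0.    0.76  1.84]
30 [ 0.26  0.63  1.76 -0.    0.76  1.31]
60 [ 0.26  0.63  1.76 -0.    0.76  0.79]
90 [ 0.26  0.63  1.76 -0.    0.76  0.26]
120 [ 0.26  0.63  1.76 -0.    0.76 -0.26]
150 [ 0.26  0.63  1.76 -0.    0.76 -0.78]
180 [ 0.26  0.63  1.76 -0.    0.76 -1.31]
210 [ 0.26  0.63  1.76 -0.    0.76 -1.83]
240 [ 0.26  0.63  1.76 -0.    0.76 -2.35]
330 [ 0.26  0.63  1.76 -0.    0.76  2.36]
114.3 [-4.95029533e-01  7.54635598e-01  1.66521830e+00 -4.44089210e-16
  7.21738757e-01 -9.19144541e-01]
-65.7 [-4.95029533e-01  7.54635598e-01  1.66521830e+00 -4.44089210e-16
  7.21738757e-01  2.22244811e+00]
101.1 [ 7.79067728e-02  6.37881582e-01  1.79002361e+00 -4.44089210e-16
  7.13687461e-01 -1.15824774e-01]
-78.9 None
```

```bash
python3 - <<'E'
from h import *
b=[.5582,.2193]
r.move_ptp([*b,.19],down(175)); r.servo_line([*b,.098],feed=.12)
r.close(30); print("gap",sensors.current_finger_gap(),sensors.current_finger_force(),sensors.current_wrist_force())
r.move_ptp([*b,.098],down(99)); r.hold(.2); print(sensors.current_wrist_force(),sensors.current_torque())
r.open_jaws(); r.servo_line([*b,.2],feed=.2)
r.move_ptp([.5955,-.2466,.16],down(114.3))
for n in("side","top"):
    p,d=eyes.grab_frame(n); np.savez(f"/tmp/{n}1.npz",p=p,d=d)
    if n=="top": cv2.imwrite("pics/top1.png",p[:,:,::-1]); cv2.imwrite("pics/ctop1.png",cv2.convertScaleAbs(cv2.resize(p[225:305,205:345,::-1],None,fx=5,fy=5,interpolation=cv2.INTER_CUBIC),alpha=1.6))
print(sensors.current_time_s())
E
cat > cap.py <<'E'
from meas import *
import sys
F,_,o=run(sys.argv[1]); W=clouds(F)
for n in F:
    w=W[n]; h=cv2.cvtColor(F[n]["p"],cv2.COLOR_RGB2HSV)
    m=near(w,(.558,.219),.035,.111,.125); Q=w[m]; c=Q[:,:2].mean(0)
    if not m.any(): continue
    (cx,cy),rr=cv2.minEnclosingCircle((Q[:,:2]*1000).astype(np.float32)); c2=np.array([cx,cy])/1000
    mo=m&((h[:,:,0]<18)|(h[:,:,0]>172))&(h[:,:,1]>90); L=onplane(n,px(mo),.116)[:,:2]; ev,V=np.linalg.eigh(np.cov(L.T))
    for c in(c,c2):
        v=L.mean(0)-c; a=V[:,1]*np.sign(V[:,1]@v); print(n,c.round(4),len(L),"ang mean",np.degrees(np.arctan2(v[1],v[0]))%360,"pca",np.degrees(np.arctan2(a[1],a[0]))%360,np.linalg.norm(v))
E
python3 cap.py 1; python3 cap.py 0
```

```text
gap 0.03163907791825799 24.462496307601214 [-1.56789264  1.88529853  6.3257606 ]
[ 0.29649466 -0.59606269  6.62826249] [-0.12204529 -0.0503463   0.00547311]
9.0167
side [0.5561 0.2199] 14 ang mean 68.0043921131311 pca 98.96151467666232 0.005394574011026926
side [0.556  0.2189] 14 ang mean 70.04645243213707 pca 98.96151467666232 0.006317788084977818
top [0.558  0.2158] 15 ang mean 97.55089539016639 pca 101.04062118789636 0.008137784770537046
top [0.5578 0.216 ] 15 ang mean 96.95747796326503 pca 101.04062118789636 0.007849777849113553
side [0.5571 0.2214] 15 ang mean 200.4239881978824 pca 170.51670180298382 0.005508335300099856
side [0.5584 0.2205] 15 ang mean 188.951219969196 pca 170.51670180298382 0.006522457120216241
top [0.5587 0.2177] 17 ang mean 171.4851676782474 pca 176.35807892838574 0.008230732150542297
top [0.5589 0.2179] 17 ang mean 173.48318245606814 pca 176.35807892838574 0.008376558809343009
```

View pics/ctop1.png

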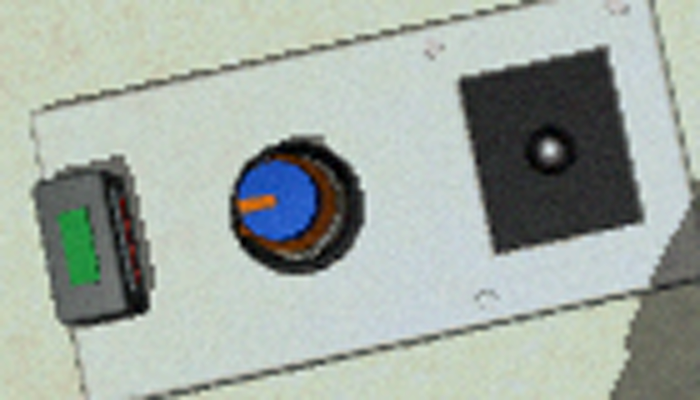

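Cap line now runs from (274,201) to (238,207) in the crop, at about 99–101°, and the reader lies at 101.1°, so it faces the reader. Next, the cover. The cap as gripped calibrates the camera bias (top view reads y about 3 mm low).

```bash
cat > held.py <<'E'
from meas import *
import sys
def held(tag,zt,c=(.580,.112)):
    F,_,o=run(tag); W=clouds(F)
    for n in F:
        w=W[n]
        for nm,z0,z1,z in(("top face",zt-.007,zt+.006,zt),):
            m=near(w,c,.07,z0,z1); h=cv2.cvtColor(F[n]["p"],cv2.COLOR_RGB2HSV); m&=(h[:,:,0]>105)&(h[:,:,0]<128)&(h[:,:,1]>130)
            if m.sum()>20: print(n,nm,m.sum(),np.median(w[m][:,2]),rect(w[m]))
E
python3 - <<'E'
from held import *
c=[.5963,-.245]
r.servo_line([*c,.16]); r.servo_line([*c,.043],feed=.12); r.close(90)
print("gap",sensors.current_finger_gap(),sensors.current_finger_force(),sensors.current_wrist_force())
r.servo_line([*c,.16],feed=.15); print("lift",sensors.current_finger_gap(),sensors.current_wrist_force(),sensors.current_torque())
r.move_ptp([.580,.113,.165],down(101.1)); r.servo_line([.580,.113,.122],feed=.1); r.hold(.3)
for n in("side","top"):
    p,d=eyes.grab_frame(n); np.savez(f"/tmp/{n}2.npz",p=p,d=d); cv2.imwrite(f"pics/{n}2.png",p[:,:,::-1])
    x,y=(200,210) if n=="top" else (225,225)
    cv2.imwrite(f"pics/c{n}2.png",cv2.convertScaleAbs(cv2.resize(p[y:y+130,x:x+175,::-1],None,fx=4,fy=4,interpolation=cv2.INTER_CUBIC),alpha=1.6))
print(sensors.current_time_s(),sensors.current_tcp_pos())
held(2,.107)
E
```

```text
gap 0.012326856494893209 88.95612716674805 [-1.75547723  1.0465162   4.48745408]
lift 0.012295414061270887 [ 0.17893425 -0.60377263 -3.45347722] [-0.00912862 -0.00403854 -0.03145208]
14.3083 [0.58007981 0.11302482 0.12230936]
side top face 711 0.10761199390289333 (array([0.57750519, 0.11267139]), 70.7345962524414, 79.52052307128906, 100.35087776184082)
```

View pics/cside2.png

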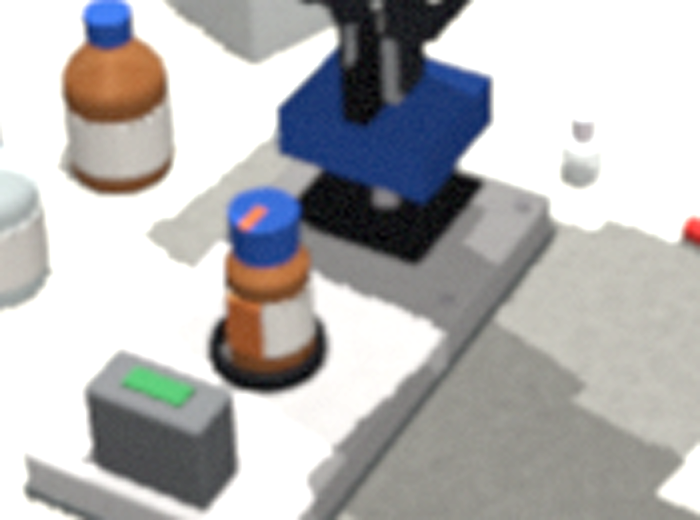

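View pics/ctop2.png

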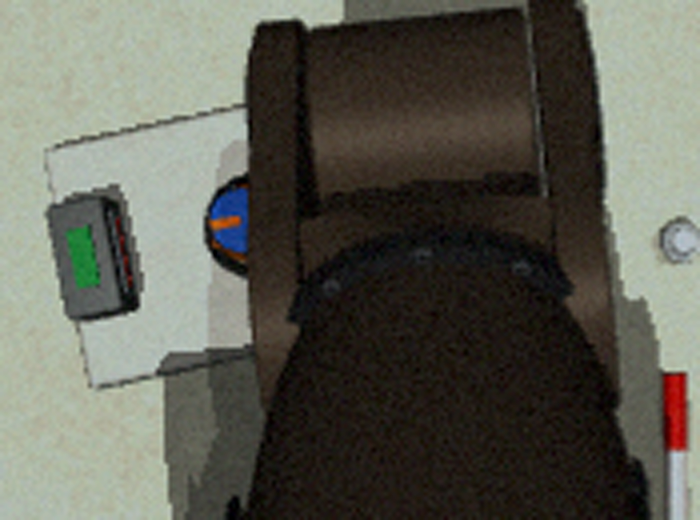

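```bash
python3 - <<'E'
from meas import *
F,_,o=run(0)
for n,(x0,y0,x1,y1) in dict(top=(292,228,340,280),side=(298,256,350,294)).items():
    g=F[n]["p"].max(2); big=cv2.resize(g[y0:y1,x0:x1],None,fx=8,fy=8,interpolation=cv2.INTER_CUBIC)
    t,b=cv2.threshold(big,0,255,cv2.THRESH_BINARY_INV+cv2.THRESH_OTSU)
    c=max(cv2.findContours(b,0,1)[0],key=cv2.contourArea)[:,0]; uv=(c+.5)/8-.5+[x0,y0]
    X=onplane(n,uv,.046); print(n,"plate",t,rect(X))
    if n=="top": hu=[(314.77,254.35)]
    else:
        hu=[(321,269)]
    # pin: bright blob
    k=(g[y0:y1,x0:x1]>t)&False
    P=clouds({n:F[n]})[n]; m=near(P,(.579,.112),.02,.050,.07); q=px(m); print("  pin px",q.min(0),q.max(0),q.mean(0), "rows",[(v,q[q[:,1]==v][:,0].mean().round(1),(q[:,1]==v).sum()) for v in np.unique(q[:,1])])
    for p in hu: print("  ",p,onplane(n,p,.057))
print("tri",tri("top",(314.77,254.35),"side",(321.3,268.8)))
F,_,o=run(2); p=F["side"]["p"]; h=cv2.cvtColor(p,cv2.COLOR_RGB2HSV); P=clouds({"side":F["side"]})["side"]
m=near(P,(.579,.113),.08,.103,.112)&(h[:,:,0]>105)&(h[:,:,0]<128)&(h[:,:,1]>130); X=onplane("side",px(m),.1073); print("cover",rect(X))
E
```

```text
top plate 61.0 (array([0.58015295, 0.11030556]), 65.15325927734375, 76.28364562988281, 101.24090766906738)
  pin px [306 249] [318 263] [314.5483871  254.96774194] rows [(np.int64(249), np.float64(313.0), np.int64(1)), (np.int64(252), np.float64(315.0), np.int64(3)), (np.int64(253), np.float64(315.0), np.int64(5)), (np.int64(254), np.float64(314.5), np.int64(6)), (np.int64(255), np.float64(314.5), np.int64(6)), (np.int64(256), np.float64(315.2), np.int64(4)), (np.int64(257), np.float64(315.0), np.int64(3)), (np.int64(260), np.float64(306.0), np.int64(1)), (np.int64(262), np.float64(314.0), np.int64(1)), (np.int64(263), np.float64(318.0), np.int64(1))]
   (314.77, 254.35) [[0.57986057 0.10966508 0.057     ]]
side plate 88.0 (array([0.57476367, 0.12608721]), 79.95818328857422, 94.33873748779297, 11.240042686462402)
  pin px [317 267] [328 276] [321.44117647 270.70588235] rows [(np.int64(267), np.float64(318.0), np.int64(1)), (np.int64(268), np.float64(321.5), np.int64(4)), (np.int64(269), np.float64(321.5), np.int64(6)), (np.int64(270), np.float64(321.5), np.int64(6)), (np.int64(271), np.float64(321.5), np.int64(6)), (np.int64(272), np.float64(321.5), np.int64(6)), (np.int64(273), np.float64(320.5), np.int64(2)), (np.int64(275), np.float64(328.0), np.int64(1)), (np.int64(276), np.float64(320.0), np.int64(2))]
   (321, 269) [[0.58001801 0.1120706  0.057     ]]
tri (array([0.58034149, 0.11002727, 0.05600943]), np.float64(0.0010565081552059749))
cover (array([0.57648749, 0.11517563]), 72.99604034423828, 80.56316375732422, 102.87426090240479)
```

```bash
python3 - <<'E'
from h import *
x,y=.581,.1127
r.servo_line([x,y,.122]); r.hold(.2); f0=np.array(sensors.current_wrist_force()); print(f0)
for z in(.104,.102,.1,.098,.096,.094,.092,.0905):
    r.servo_line([x,y,z],feed=.03); f=np.array(sensors.current_wrist_force())-f0; print(z,f.round(2),np.round(sensors.current_torque(),2),np.round(sensors.current_tcp_pos(),4),round(sensors.current_finger_gap(),4))
    if abs(f[2])>12 or np.hypot(f[0],f[1])>12: break
print(sensors.current_time_s())
E
```

```text
[-0.01829838  0.27373733 -3.61065383]
0.104 [ 0.72 -0.17 -0.11] [ 0.03 -0.05  0.02] [0.5811 0.1127 0.104 ] 0.0119
0.102 [-0.26 -0.63  1.64] [ 0.01  0.01 -0.01] [0.581  0.1127 0.102 ] 0.0122
0.1 [0.63 0.82 0.24] [-0.01 -0.    0.04] [0.5809 0.1127 0.0999] 0.0122
0.098 [-0.14  0.44 -0.31] [0.01 0.02 0.05] [0.581  0.1127 0.0979] 0.0119
0.096 [ 0.54  2.97 -0.54] [ 0.47 -0.06  0.06] [0.581  0.1129 0.0959] 0.0123
0.094 [ 0.99  3.63 -0.51] [ 0.73  0.   -0.01] [0.5809 0.1129 0.0939] 0.0123
0.092 [-0.64  5.18 -0.76] [ 0.98  0.   -0.06] [0.581  0.1129 0.0918] 0.0122
0.0905 [-1.16  5.08  0.88] [ 1.07  0.08 -0.  ] [0.581  0.1128 0.0904] 0.0126
17.2583
```

```bash
python3 - <<'E'
from h import *
x,y=.581,.1136
f0=np.array([0,.27,-3.6])
z=.0905
while z>.0765:
    r.servo_line([x,y,z],feed=.02); r.hold(.1); f=np.array(sensors.current_wrist_force())-f0; p=np.array(sensors.current_tcp_pos()); print(round(z,4),f.round(2),np.round(sensors.current_torque(),2),p.round(4),round(sensors.current_finger_gap(),4))
    if f[2]>20 or np.hypot(f[0],f[1])>20: break
    z-=.001
for n in("side","top"):
    p,d=eyes.grab_frame(n); np.savez(f"/tmp/{n}3.npz",p=p,d=d)
    if n=="side": cv2.imwrite(f"pics/c{n}3.png",cv2.convertScaleAbs(cv2.resize(p[225:355,225:400,::-1],None,fx=4,fy=4,interpolation=cv2.INTER_CUBIC),alpha=1.6))
print(sensors.current_time_s())
E
python3 cap.py 3
```

```text
0.0905 [-0.5  -0.28  0.68] [0.03 0.   0.02] [0.581  0.1133 0.0904] 0.0122
0.0895 [ 0.44 -1.32  0.44] [-0.01 -0.    0.07] [0.581  0.1136 0.0895] 0.012
0.0885 [ 0.02 -0.32  5.71] [-0.13  0.23  0.01] [0.581  0.1136 0.0888] 0.012
0.0875 [-1.11 -0.96  5.72] [-0.15  0.31  0.02] [0.5811 0.1136 0.0876] 0.0124
0.0865 [-1.89 -0.87  6.79] [-0.12  0.3   0.  ] [0.581  0.1136 0.0866] 0.0126
0.0855 [-1.68 -1.49  7.91] [-0.09  0.25 -0.04] [0.5811 0.1136 0.0856] 0.0123
0.0845 [-2.11 -1.49  9.27] [-0.13  0.31 -0.04] [0.581  0.1136 0.0846] 0.0122
0.0835 [-1.81 -1.4  10.26] [-0.19  0.43 -0.  ] [0.5811 0.1136 0.0837] 0.0125
0.0825 [-1.86 -1.45 10.8 ] [-0.18  0.4   0.02] [0.5811 0.1136 0.0828] 0.0125
0.0815 [-2.66 -1.41 12.26] [-0.15  0.45 -0.  ] [0.5811 0.1136 0.0818] 0.0122
0.0805 [-3.07 -1.24 13.37] [-0.19  0.54  0.02] [0.5811 0.1136 0.0809] 0.0122
0.0795 [-2.14 -1.2  13.47] [-0.21  0.54  0.03] [0.5811 0.1136 0.08  ] 0.0121
0.0785 [-2.75 -0.72 16.04] [-0.25  0.68  0.02] [0.5811 0.1136 0.0793] 0.0123
0.0775 [-7.4  -1.2  26.85] [-0.28  1.28  0.02] [0.5812 0.1136 0.0792] 0.0122
22.2583
side [0.5562 0.2198] 14 ang mean 68.17385666729605 pca 100.71202028889849 0.005577336865693987
side [0.5569 0.2179] 14 ang mean 78.8800561128841 pca 100.71202028889849 0.00715336261260125
top [0.5583 0.2188] 16 ang mean 106.91434287834332 pca 104.40937319743092 0.005686978188432947
top [0.5577 0.2165] 16 ang mean 97.79726522566692 pca 104.40937319743092 0.007740906513039459
```

View pics/cside3.png

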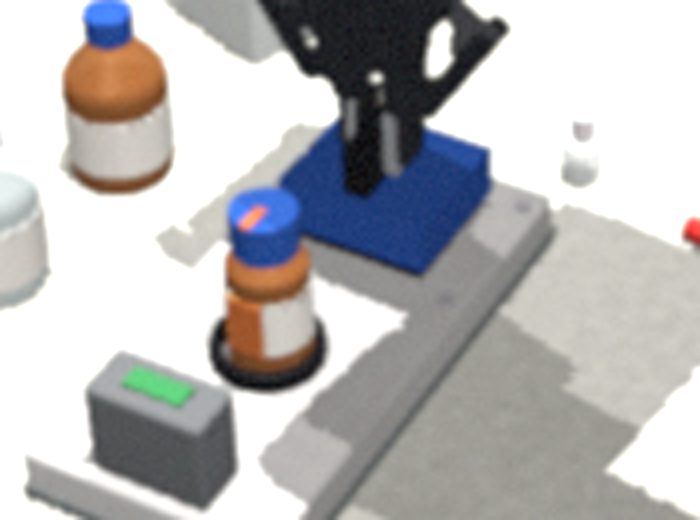

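The picture shows the cover flat on the plate, square with the station, with contact from 89 mm to the hard stop at 79.2 mm (9.7 mm of travel). The bottle mark is still at about 101° and faces the reader.

```bash
python3 -c "
from h import *
r.hold(.3); print(sensors.current_wrist_force(),sensors.current_tcp_pos()); print(close_job())"
```

```text
[-7.17274467 -1.77625549 23.35967124] [0.58116822 0.11363304 0.0792203 ]
the job is handed in; nothing more can be done
None
```

I handed the job in at about 22.6 s: the bottle's mark faces the reader to within a few degrees, and the arm is holding the cover flat on the pin, pressed to the spring's stop with about 27 N.

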